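Find the loose terminal bolt and hold its guard up

TASK

First stand the fallen bottle of thread-locker upright on the table about where it lies and let go of it. Then tap the three terminal bolts on the supply unit from above until you find the loose one, which sinks right down and stays down, and after that lift the guard of that bolt by its fin, at least 60 degrees open, and finish still holding it up, ready for someone to tighten the bolt. Keep the other two guards shut and leave the other things on the table where they are.

Things in the scene. Friction and masses are not known exactly. Their poses are not given: they have to be found in the camera images.
- unit: Power supply unit, fixed on the table: grey box 140 (x) x 320 (y) x 60 mm high. Origin: centre of its underside; z up; -x is its front, facing the robot apart from its yaw. On top, 95 mm apart along y, three look-alike posts, each a brass bolt head and a grey hinged guard. One bolt, any of the three, is loose: pushed down with about 3 N it sinks 8 mm and stays down. The others do not move.
- loose_bolt (a joint): How far the loose bolt has been pushed down, m: 0 at the start, 0.008 fully sunk (rubbing resistance 3 N, no spring). This number does not tell which of the three posts it is.
- loose_guard (a joint): Opening angle of the loose bolt's guard, rad: 0 lying shut, 1.4 stopped fully open; the front edge with the fin swings up and back. A light spring and its weight (together about 0.06 N m, 0.8 N at the fin) shut it from any angle when let go.
- firm_guard_1 (a joint): The same angle for the guard of one of the firm bolts, rad, 0 shut.
- firm_guard_2 (a joint): The same angle for the guard of the other firm bolt, rad, 0 shut.
- bottle: White plastic bottle of thread-locker (closed, rigid, about 0.14 kg) lying on its side on the table, to the left of the unit. Square body 40 x 40 x 72 mm, then a round black cap 24 mm in diameter that ends 105 mm from the foot. Origin: centre of the foot (bottom face); z axis from foot to cap (level while it lies, cap pointing roughly to the right and a little away from the robot), x and y square to the flat sides.
- wrench: Bystander: steel wrench 150 mm long lying flat in front of the unit. Leave alone. Origin under its middle.
- screwdriver: Bystander: screwdriver 180 mm long lying in front of the unit, towards the right. Leave alone.
- transformer: Bystander: small transformer, 50 x 60 mm, 45 mm high, behind and left of the unit. Leave alone. Origin under its middle.
- multimeter: Bystander: hand multimeter 150 x 75 x 32 mm lying to the right of the unit. Leave alone. Origin under its middle.
- panel_meter: Bystander: round panel meter 72 mm in diameter, 42 mm high, at the right. Leave alone. Origin under its middle.
- heat_sink: Bystander: finned aluminium heat sink 80 x 60 x 36 mm, behind the bottle. Leave alone. Origin under its middle.
- bolt_left (a point): Centre of the top of the left (+y) post's bolt head before any tap, 90 mm above the table; axes as the unit's. Hex head 24 mm across, upright, standing 16 mm proud of the guard's upper face through a 39 x 36 mm window in the guard. The point is fixed to the unit and does not sink with the bolt.
- fin_left (a point): Grip point on the fin of the left (+y) guard when shut: on the fin's centreline, 16 mm below its top, 90 mm above the table. Upright fin 10 mm thick (y), 14 mm deep (x), 45 mm in front (-x) of the bolt, on the front of the guard (flat plate 64 mm wide, 4 mm thick, top 74 mm above the table). Hinge axis: parallel to unit y, 80 mm behind (+x) the fin, 72 mm above the table. Site fixed to the unit.
- bolt_middle (a point): Centre of the top of the middle post's bolt head before any tap, 90 mm above the table; axes as the unit's. Hex head 24 mm across, upright, standing 16 mm proud of the guard's upper face through a 39 x 36 mm window in the guard. The point is fixed to the unit and does not sink with the bolt.
- fin_middle (a point): Grip point on the fin of the middle guard when shut: on the fin's centreline, 16 mm below its top, 90 mm above the table. Upright fin 10 mm thick (y), 14 mm deep (x), 45 mm in front (-x) of the bolt, on the front of the guard (flat plate 64 mm wide, 4 mm thick, top 74 mm above the table). Hinge axis: parallel to unit y, 80 mm behind (+x) the fin, 72 mm above the table. Site fixed to the unit.
- bolt_right (a point): Centre of the top of the right (-y) post's bolt head before any tap, 90 mm above the table; axes as the unit's. Hex head 24 mm across, upright, standing 16 mm proud of the guard's upper face through a 39 x 36 mm window in the guard. The point is fixed to the unit and does not sink with the bolt.
- fin_right (a point): Grip point on the fin of the right (-y) guard when shut: on the fin's centreline, 16 mm below its top, 90 mm above the table. Upright fin 10 mm thick (y), 14 mm deep (x), 45 mm in front (-x) of the bolt, on the front of the guard (flat plate 64 mm wide, 4 mm thick, top 74 mm above the table). Hinge axis: parallel to unit y, 80 mm behind (+x) the fin, 72 mm above the table. Site fixed to the unit.
Mind the look-alikes: they are no part of the job. Leave any turquoise or yellow look-alike of the bottle alone.

How it is judged:
On the way, in this order (a step that is already met when the one before it is completed fails the run):
1. the bottle stands upright on the table, let go (angle between bottle's own z axis and vertical below 0.12 rad and height (world z) of bottle below 0.008 m and distance of bottle from where it was at the start of the episode below 0.2 m and linear speed of bottle below 0.03 m/s and contact force between each of the arm, the fingers and bottle below 0.1 N and value of joint loose_bolt below 0.002 m and value of joint loose_guard below 0.2 rad), for 0.3 s.
2. the loose bolt has been tapped down while its guard is still shut (value of joint loose_bolt above 0.005 m and value of joint loose_guard below 0.2 rad), for 0.1 s.
At the end, for the whole second after the job is handed in: The robot touches the loose bolt's guard and holds it over 0.98 rad open; that bolt sunk over 5 mm; other guards under 0.2 rad; bottle upright on the table (tilt under 0.12 rad, within 0.2 m of where it lay, still, untouched); no bystander moved 40 mm (angle between bottle's own z axis and vertical below 0.12 rad and height (world z) of bottle below 0.008 m and distance of bottle from where it was at the start of the episode below 0.2 m and linear speed of bottle below 0.03 m/s and contact force between each of the arm, the fingers and bottle below 0.1 N and value of joint loose_bolt above 0.005 m and value of joint loose_guard above 0.98 rad and contact force between any of the fingers, the arm and loose_guard above 0.2 N and value of joint each of firm_guard_1, firm_guard_2 below 0.2 rad and distance of each of wrench, screwdriver, transformer, multimeter, panel_meter, heat_sink from where it was at the start of the episode below 0.04 m); the arm keeps its last pose, push and grip.
It fails at once if the guard of a firm bolt is lifted (value of joint any of firm_guard_1, firm_guard_2 above 0.3 rad).
It fails at once if a bystander is shoved (distance of any of wrench, screwdriver, transformer, multimeter, panel_meter, heat_sink from where it was at the start of the episode above 0.04 m).
It also fails if it takes over 72 s, if anything falls off the work surface, if the arm or the gripper's body presses on something with over 40 N, if the wrist force passes 120 N, or if a joint passes its speed limit or range.

ROBOT

A 6-joint arm with a two-finger parallel gripper is mounted at the origin on the work surface. World frame = base frame: x ahead of the robot, y to its left, z up, the work surface at z = 0. Lengths are in m, angles in rad, forces in N, time in s.
With the tool pointing down it reaches from about 0.4 to 0.825 m from the base axis. Payload 7 kg.
Tool frame: the origin (TCP) lies on the mounting face of the last link; the fingertips stand 178 mm ahead of it and the grasp point (between the pads) lies 159 mm ahead of it; z points along the fingers, y is the direction in which the jaws open and shut (so a half turn about z gives the same grasp; the last joint's range is limited). The gripper opens to 88 mm and grips with 3 to 60 N. Pads are 19 mm wide; open, the fingers measure 130 mm over their backs; the gripper's body (78 mm by 193 mm) begins 47 mm behind the grasp point.
Start: joints at [1.516, 0.359, 0.012, 0, -1.224, -0.288], TCP at [0.227, 0.636, 0.405] pointing down, gripper open.
Joint ranges: [-3.07, 3.07], [-1.43, 2.12], [-1.02, 1.25], [-3.03, 1.67], [-3.05, -0], [-3.03, 3.03]. Speed limits (rad/s): [2.39, 2.39, 3.01, 3.14, 3.14, 3.14].

INTERFACE

Orientations are given as [roll, pitch, yaw] about the fixed x, y, z axes, in that order (R = Rz(yaw) Ry(pitch) Rx(roll)).
In Python, from station import * gives the robot as it stands.
- The arm moves only by the tool arm_command, never from a script. Its argument "targets" is a list of rows, each a list of 3 entries, a list of its own where there are three numbers: the turn, a rotation vector about the world's x, y, z in rad, then the shift along the world's x, y, z in mm, then the closure, from 0 (fully open) to 1 (shut). In form: [[[wx, wy, wz], [tx, ty, tz], fingers], ...]. A call has 1 to 8 rows; each row shifts and turns the commanded pose from where the row before left it; what a row does not reach is not made up. A row lasts 1/10 s, in which the tool goes at most 50 mm and 8.59 degrees, less where a joint would pass 70% of its speed; a pose out of reach is approached as far as the arm can. A call with a gripper value outside its range is refused whole. The fingers move at their own pace and stop on an object; "squeeze" is the grip in N (left out, the last holds). Time passes only in rows, so rows that do not move let the fingers close. It gives the time, the measured TCP pose, the force and the opening at its end, in the units of the state.
- get_state(): the state, without advancing time (a new reading comes with each control period).
- grab_frame(name): name is "scene" or "top" or "wrist"; returns (picture, depth): 420x560x3 uint8, red, green, blue; 420x560 float32, m along the optical axis (not along the pixel's ray), 0 where there is no reading.
- camera_params(name): a dict with "mtx" (3x3 intrinsics, pixels), "k1" (the pictures are not rectified: a ray, as slopes to the right and down, at radius r is drawn at 1 + k1 r^2 times it, then the intrinsics apply), "eye" and "orientation" of the camera in the world. Camera axes: x right, y down, z forward; pixel columns grow to the right and rows downward; lengths in m; the calibration is good to about 2 mm. A picture is of the moment at which its call begins: read the wrist's pose just before it. camera_params takes no time and is no camera call; for the wrist camera it gives the pose at the moment of the call.
- job_done(): hands the job in, once; it reports no verdict.
The state is a dict: "t": time; "q": joint angles; "qd": joint speeds; "joint_efforts": joint torques, N m; "eef_pos": TCP position; "ee_rot": TCP orientation; "force": force on the tool from outside, world axes, zero at the start; "moment": the same for the moment, N m; "width": finger opening in m.
Only numpy, scipy, OpenCV 4.12 (cv2) and the standard library are available. Lean on these libraries where they do the work, as an engineer would, in place of code of your own. Each camera call takes 0.05 s, during which the arm holds its last target.

## Working session

There is one attempt and no reset: what is moved stays moved. The work goes in short steps, Python scripts to look and compute and a tool call to move; the robot and the scene stay as the last step left them, time stands still between calls to the robot, and variables do not carry over. Pictures are saved under pics/ and viewed, and the job is handed in when it is done.

Besides the shell and the picture viewer there is one more tool, called after "Call:" by a JSON object that holds its "fn" and its "kwargs". arm_command: Moves the arm, as the interface text tells. Its arguments: {"type":"object","properties":{"targets":{"type":"array"},"squeeze":{"type":"number"}},"required":["targets"]}

```bash
ls; mkdir -p pics; python3 - <<'E'
from station import *
import cv2, numpy as np
print(get_state())
for n in ["scene","top","wrist"]:
    p=camera_params(n); print(n,p)
    im,d=grab_frame(n); np.savez(f"pics/{n}0.npz",im=im,d=d); cv2.imwrite(f"pics/{n}0.png",im[:,:,::-1])
E
```

```text
pics
{'t': 0.0, 'q': array([ 1.51613491e+00,  3.59391518e-01,  1.10600885e-02, -3.01592610e-04,
       -1.22411462e+00, -2.88146377e-01]), 'qd': array([ 0.00056606, -0.00051108,  0.00080265, -0.00070323,  0.00013056,
       -0.00068768]), 'joint_efforts': array([ 2.71109166e-03, -5.82714236e+01,  2.93059194e+01,  6.99727759e+00,
        6.92254049e-03, -1.33643566e-04]), 'eef_pos': array([0.22680489, 0.63555172, 0.40372874]), 'ee_rot': array([ 3.13993038e+00, -1.97020714e-04, -3.42910338e-01]), 'force': array([-0.28579146, -0.6540972 , -0.07559152]), 'moment': array([-0.04890086,  0.00551864,  0.01294678]), 'width': 0.0873487080708153}
scene {'mtx': array([[480.10724358,   0.        , 284.32709003],
       [  0.        , 480.10724358, 209.02092472],
       [  0.        ,   0.        ,   1.        ]]), 'k1': -0.12332170194784581, 'eye': array([ 1.44042731, -0.71679527,  0.78738778]), 'orientation': array([-2.13363369, -0.02268022,  0.89953522])}
top {'mtx': array([[398.50888107,   0.        , 282.33949744],
       [  0.        , 398.50888107, 207.33837172],
       [  0.        ,   0.        ,   1.        ]]), 'k1': -0.04830191409245713, 'eye': array([ 3.51656250e-01, -6.71735925e-04,  1.07751772e+00]), 'orientation': array([-2.93094576e+00, -1.41323105e-03, -1.37419568e+00])}
wrist {'mtx': array([[296.77182745,   0.        , 281.56813428],
       [  0.        , 296.77182745, 208.63878077],
       [  0.        ,   0.        ,   1.        ]]), 'k1': -0.03466214458261497, 'eye': array([0.3048402 , 0.60856713, 0.38434416]), 'orientation': array([ 2.83243339e+00, -1.01446278e-03, -1.91430214e+00])}
```

View pics/top0.png

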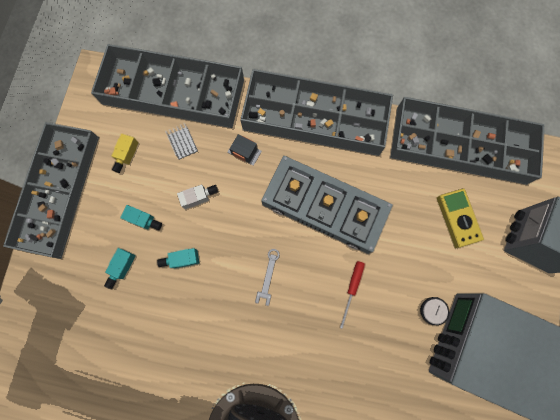

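View pics/scene0.png

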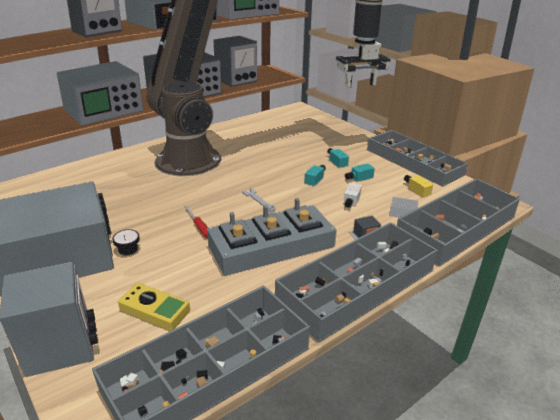

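View pics/wrist0.png

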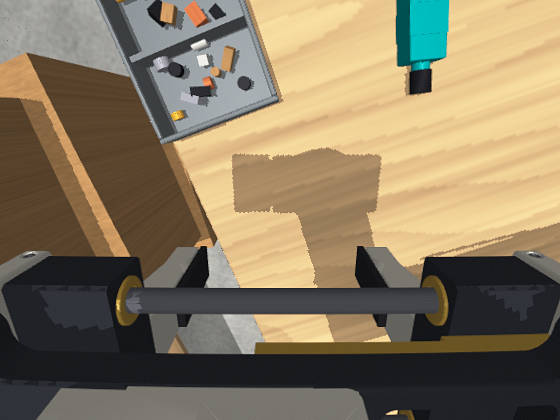

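Top view: the candidates for the bottle are yellow (124,150), turquoise (137,217), (181,259) and (119,265), and white with a black cap (197,196). The white one is the match, since it points right and slightly away. The unit is at about (327,203), with bolts near (294,185), (328,200) and (362,215). Next I'll enlarge the crop and measure.

```bash
cat > h.py <<'E'
import numpy as np, cv2
from scipy.spatial.transform import Rotation as R
def rays(p,uv):
    uv=np.asarray(uv,float).reshape(-1,1,2)
    D=np.array([p["k1"],0,0,0,0.])
    n=cv2.undistortPoints(uv,p["mtx"],D)[:,0]   # model x*(1+k1 r^2)
    return np.c_[n,np.ones(len(n))]@R.from_euler("xyz",p["orientation"]).as_matrix().T
def onplane(p,uv,z):
    d=rays(p,uv); return p["eye"]+d*((z-p["eye"][2])/d[:,2])[:,None]
def cloud(p,d):
    h,w=d.shape; u,v=np.meshgrid(np.arange(w),np.arange(h))
    r=rays(p,np.c_[u.ravel(),v.ravel()])
    P=p["eye"]+r*d.reshape(-1,1); return P.reshape(h,w,3)
def proj(p,X):
    M=R.from_euler("xyz",p["orientation"]).as_matrix()
    x=(np.asarray(X)-p["eye"])@M; n=x[:,:2]/x[:,2:]
    n=n*(1+p["k1"]*(n**2).sum(1,keepdims=True))
    return n*p["mtx"][0,0]+p["mtx"][:2,2]
E
python3 - <<'E'
from station import *
from h import *
for n in ["top","scene"]:
    z=np.load(f"pics/{n}0.npz"); im,d=z["im"],z["d"]; p=camera_params(n)
    P=cloud(p,d); hsv=cv2.cvtColor(im,cv2.COLOR_RGB2HSV); ok=d>0
    # unit brass
    inb=(P[...,0]>.35)&(P[...,0]<.75)&(P[...,1]<.2)&(P[...,1]>-.3)
    m=(hsv[...,0]>8)&(hsv[...,0]<28)&(hsv[...,1]>120)&(P[...,2]>.08)&inb&ok
    k,l,s,c=cv2.connectedComponentsWithStats(m.astype(np.uint8))
    for i in range(1,k):
        if s[i,4]>20: print(n,"brass",c[i].round(1),s[i,4],np.median(P[l==i],0).round(4), onplane(p,[c[i]],.09).round(4))
    m=ok&inb&(P[...,2]>.05)&(P[...,2]<.068)
    q=P[m][:,:2].astype(np.float32); print("unit rect",cv2.minAreaRect(q))
    m=ok&inb&(P[...,2]>.096)
    k,l,s,c=cv2.connectedComponentsWithStats(m.astype(np.uint8))
    for i in range(1,k):
        if s[i,4]>4: print(n,"fin?",c[i].round(1),s[i,4],np.median(P[l==i],0).round(4))
    white=(hsv[...,1]<40)&(hsv[...,2]>140)&ok&(P[...,2]>.02)&(P[...,2]<.06)&(P[...,1]>.15)&(P[...,1]<.45)&(P[...,0]>.3)&(P[...,0]<.75)
    k,l,s,c=cv2.connectedComponentsWithStats(white.astype(np.uint8))
    for i in range(1,k):
        if s[i,4]>20: print(n,"white",c[i].round(1),s[i,4],np.median(P[l==i],0).round(4),cv2.minAreaRect(P[l==i][:,:2].astype(np.float32)))
    blk=(hsv[...,2]<60)&ok&(P[...,2]>.012)&(P[...,2]<.06)&(P[...,1]>.15)&(P[...,1]<.45)&(P[...,0]>.4)&(P[...,0]<.7)
    k,l,s,c=cv2.connectedComponentsWithStats(blk.astype(np.uint8))
    for i in range(1,k):
        if s[i,4]>15: print(n,"black",c[i].round(1),s[i,4],np.median(P[l==i],0).round(4))
im=np.load("pics/top0.npz")["im"]
cv2.imwrite("pics/crop1.png",cv2.resize(im[120:270,150:410],None,fx=3,fy=3,interpolation=cv2.INTER_CUBIC)[:,:,::-1])
E
```

```text
top brass [294.3 184.7] 79 [0.6232 0.0208 0.0901] [[0.6233 0.0207 0.09  ]]
top brass [328.  199.9] 79 [ 0.6006 -0.0709  0.09  ] [[ 0.6007 -0.0709  0.09  ]]
top brass [362.3 215.5] 81 [ 0.5779 -0.1629  0.09  ] [[ 0.5778 -0.1633  0.09  ]]
unit rect ((0.6132065057754517, -0.019175410270690918), (0.42857465147972107, 0.14506474137306213), 76.25474548339844)
top fin? [286.9 198.7] 26 [0.5798 0.0315 0.1053]
top fin? [321.5 214.2] 24 [ 0.5575 -0.0606  0.1063]
top fin? [356.5 230.5] 25 [ 0.5329 -0.1524  0.1056]
top white [185.5 136.8] 25 [0.7164 0.3458 0.0357] ((0.7141968607902527, 0.3454245328903198), (0.0731816291809082, 0.0020045507699251175), 36.69056701660156)
top white [189.6 136.1] 22 [0.7193 0.3342 0.0362] ((0.7200119495391846, 0.3355637490749359), (0.06564082950353622, 0.0020714227575808764), 37.00617599487305)
top white [181.9 138.7] 25 [0.7081 0.3539 0.0364] ((0.7075031399726868, 0.35444551706314087), (0.06870314478874207, 0.002125720726326108), 36.594539642333984)
top white [174.9 143.1] 23 [0.6911 0.3696 0.0368] ((0.6918321847915649, 0.3708999752998352), (0.06636279821395874, 0.
[... 801 characters left out ...]
36), (0.3227042257785797, 0.14778490364551544), 75.94020080566406)
scene fin? [297.  200.6] 21 [0.5851 0.0259 0.1019]
scene fin? [265.1 207.1] 22 [ 0.5628 -0.0653  0.1027]
scene fin? [231.9 214.9] 23 [ 0.5405 -0.1569  0.1023]
scene white [352.7 191. ] 190 [0.5626 0.2728 0.0375] ((0.5582315921783447, 0.28355085849761963), (0.03990335389971733, 0.07730545103549957), 30.098806381225586)
scene white [403.8 203.6] 268 [0.7059 0.3561 0.0317] ((0.7071270942687988, 0.35661521553993225), (0.0785074532032013, 0.0682893618941307), 36.57170104980469)
scene black [349.  175.4] 39 [0.4663 0.3586 0.0237]
scene black [348.1 202.5] 45 [0.5908 0.229  0.0246]
scene black [355.5 225.5] 16 [0.6956 0.1549 0.0265]
```

View pics/crop1.png

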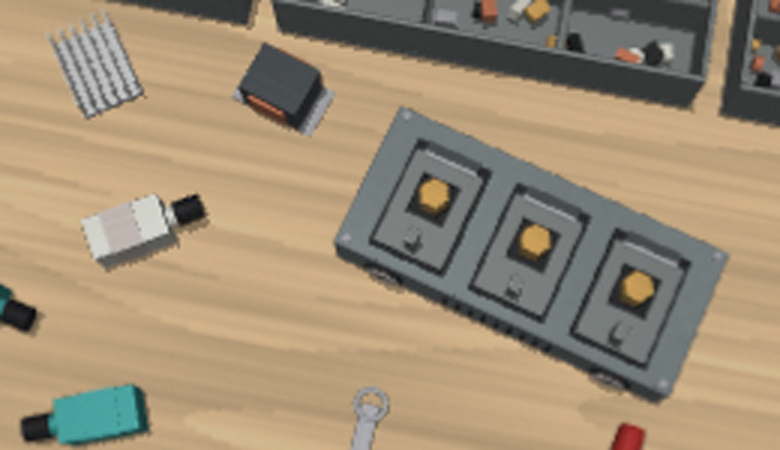

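The crop confirms it: the white bottle with the black cap is at crop (130,230). The bolts and fins also agree across both views. Next, a planner for the row numbers.

```bash
cat >> h.py <<'E'
def plan(st,g,Rt,n,grip,L=.159):
    """rows taking grasp point to g, orientation Rt, n rows; rounded, sum-corrected"""
    R0=R.from_euler("xyz",st["ee_rot"]); p0=st["eef_pos"]; zt=np.array([0,0,L])
    g0=p0+R0.apply(zt); w=(Rt*R0.inv()).as_rotvec(); wr=np.round(w/n,3)
    pp=p0.copy(); Rc=R0; rows=[]
    for i in range(1,n+1):
        Rc=R.from_rotvec(wr)*Rc
        s=i/n; want=g0+(np.asarray(g)-g0)*s-Rc.apply(zt)
        t=np.round((want-pp)*1000,1); pp=pp+t/1000
        rows.append([wr.tolist(),t.tolist(),grip])
    print("deg",np.degrees(np.linalg.norm(wr)).round(2),"maxmm",max(np.linalg.norm(r[1]) for r in rows).round(1))
    for i in range(0,n,8): print(str(rows[i:i+8]).replace(" ",""))
def tool(jaw_deg,tilt_deg):
    """tool down, jaw y along bearing jaw_deg(+180), then tilted about n=jaw bearing"""
    b=np.radians(jaw_deg); n=np.array([np.cos(b),np.sin(b),0])
    y=-n; z=np.array([0,0,-1.]); x=np.cross(y,z)
    return R.from_rotvec(n*np.radians(tilt_deg))*R.from_matrix(np.c_[x,y,z])
E
python3 - <<'E'
from station import *
from h import *
plan(get_state(),[.559,.281,.16],tool(30,30),16,0)
E
```

```text
deg 3.12 maxmm 36.2
[[[0.021,0.026,-0.043],[24.8,-25.6,-5.4],0],[[0.021,0.026,-0.043],[24.7,-25.7,-5.6],0],[[0.021,0.026,-0.043],[24.5,-25.9,-5.7],0],[[0.021,0.026,-0.043],[24.3,-26.1,-5.9],0],[[0.021,0.026,-0.043],[24.2,-26.2,-6.1],0],[[0.021,0.026,-0.043],[23.9,-26.3,-6.3],0],[[0.021,0.026,-0.043],[23.8,-26.4,-6.5],0],[[0.021,0.026,-0.043],[23.5,-26.5,-6.6],0]]
[[[0.021,0.026,-0.043],[23.3,-26.6,-6.7],0],[[0.021,0.026,-0.043],[23.0,-26.7,-6.9],0],[[0.021,0.026,-0.043],[22.8,-26.7,-7.1],0],[[0.021,0.026,-0.043],[22.6,-26.8,-7.2],0],[[0.021,0.026,-0.043],[22.3,-26.8,-7.4],0],[[0.021,0.026,-0.043],[22.1,-26.8,-7.5],0],[[0.021,0.026,-0.043],[21.8,-26.8,-7.6],0],[[0.021,0.026,-0.043],[21.5,-26.9,-7.8],0]]
```

Call:
{"fn": "arm_command", "kwargs": {"targets": [[[0.021,0.026,-0.043],[24.8,-25.6,-5.4],0],[[0.021,0.026,-0.043],[24.7,-25.7,-5.6],0],[[0.021,0.026,-0.043],[24.5,-25.9,-5.7],0],[[0.021,0.026,-0.043],[24.3,-26.1,-5.9],0],[[0.021,0.026,-0.043],[24.2,-26.2,-6.1],0],[[0.021,0.026,-0.043],[23.9,-26.3,-6.3],0],[[0.021,0.026,-0.043],[23.8,-26.4,-6.5],0],[[0.021,0.026,-0.043],[23.5,-26.5,-6.6],0]], "squeeze": 30}}

```text
t: 0.95
eef_pos: [0.4213, 0.4259, 0.3563]
ee_rot: [-3.097, 0.264, -0.685]
force: [-0.4, -0.6, -0.6]
width: 0.0874
```

Call:
{"fn": "arm_command", "kwargs": {"targets": [[[0.021,0.026,-0.043],[23.3,-26.6,-6.7],0],[[0.021,0.026,-0.043],[23.0,-26.7,-6.9],0],[[0.021,0.026,-0.043],[22.8,-26.7,-7.1],0],[[0.021,0.026,-0.043],[22.6,-26.8,-7.2],0],[[0.021,0.026,-0.043],[22.3,-26.8,-7.4],0],[[0.021,0.026,-0.043],[22.1,-26.8,-7.5],0],[[0.021,0.026,-0.043],[21.8,-26.8,-7.6],0],[[0.021,0.026,-0.043],[21.5,-26.9,-7.8],0]]}}

```text
t: 1.75
eef_pos: [0.6008, 0.2117, 0.2978]
ee_rot: [3.132, 0.525, -1.052]
force: [-0.1, 1.1, -0.8]
width: 0.0879
```

```bash
python3 - <<'E'
from station import *
from h import *
s=get_state(); print(s["t"],s["q"].round(3),s["eef_pos"],s["force"])
p=camera_params("wrist"); im,d=grab_frame("wrist"); cv2.imwrite("pics/w1.png",im[:,:,::-1])
P=cloud(p,d); hsv=cv2.cvtColor(im,cv2.COLOR_RGB2HSV)
m=(hsv[...,1]<40)&(hsv[...,2]>140)&(d>0)&(P[...,2]>.036)&(P[...,2]<.046)&(abs(P[...,0]-.56)<.09)&(abs(P[...,1]-.28)<.09)
q=P[m]; print(len(q),np.median(q,0),cv2.minAreaRect(q[:,:2].astype(np.float32)))
s=get_state(); print("grasp pt",s["eef_pos"]+R.from_euler("xyz",s["ee_rot"]).apply([0,0,.159]))
plan(s,[.559,.281,.026],tool(30,30),8,0)
E
```

```text
1.75 [ 0.439  0.439  0.039 -0.549 -1.276  0.274] [0.6007747  0.21170373 0.29779315] [-0.05194986  1.13957818 -0.7551286 ]
3278 [0.55856158 0.27969498 0.04038305] ((0.5559288263320923, 0.28665876388549805), (0.040412403643131256, 0.07246507704257965), 32.559295654296875)
grasp pt [0.56235724 0.2758563  0.15813382]
deg 0.1 maxmm 16.6
[[[0.001,-0.001,0.001],[-0.5,0.5,-16.5],0],[[0.001,-0.001,0.001],[-0.5,0.6,-16.6],0],[[0.001,-0.001,0.001],[-0.5,0.5,-16.5],0],[[0.001,-0.001,0.001],[-0.5,0.6,-16.6],0],[[0.001,-0.001,0.001],[-0.4,0.5,-16.5],0],[[0.001,-0.001,0.001],[-0.5,0.6,-16.6],0],[[0.001,-0.001,0.001],[-0.5,0.5,-16.5],0],[[0.001,-0.001,0.001],[-0.5,0.6,-16.6],0]]
```

View pics/w1.png

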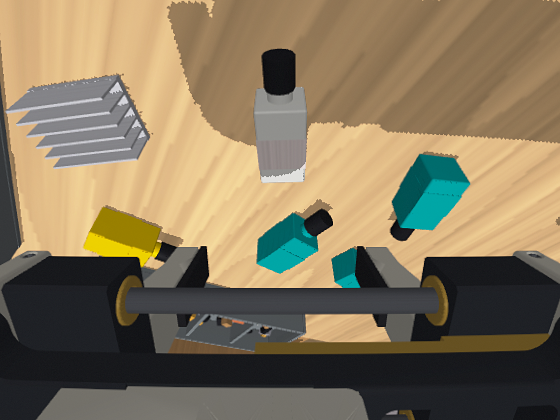

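The wrist view shows the bottle between the finger lines: foot at (282,182), cap at (278,70). The refined fit has its body centre at (0.556, 0.287) and its axis at -57.4°.

```bash
python3 - <<'E'
from station import *
from h import *
s=get_state();print("grasp pt",s["eef_pos"]+R.from_euler("xyz",s["ee_rot"]).apply([0,0,.159]))
plan(s,[.558,.2835,.026],tool(32.6,30),8,0)
E
```

```text
grasp pt [0.56235724 0.2758563  0.15813382]
deg 0.35 maxmm 16.6
[[[0.001,-0.001,0.006],[-0.3,1.1,-16.5],0],[[0.001,-0.001,0.006],[-0.2,1.0,-16.6],0],[[0.001,-0.001,0.006],[-0.3,1.1,-16.5],0],[[0.001,-0.001,0.006],[-0.3,1.1,-16.6],0],[[0.001,-0.001,0.006],[-0.3,1.0,-16.5],0],[[0.001,-0.001,0.006],[-0.2,1.1,-16.6],0],[[0.001,-0.001,0.006],[-0.3,1.1,-16.5],0],[[0.001,-0.001,0.006],[-0.3,1.1,-16.5],0]]
```

Call:
{"fn": "arm_command", "kwargs": {"targets": [[[0.001,-0.001,0.006],[-0.3,1.1,-16.5],0],[[0.001,-0.001,0.006],[-0.2,1.0,-16.6],0],[[0.001,-0.001,0.006],[-0.3,1.1,-16.5],0],[[0.001,-0.001,0.006],[-0.3,1.1,-16.6],0],[[0.001,-0.001,0.006],[-0.3,1.0,-16.5],0],[[0.001,-0.001,0.006],[-0.2,1.1,-16.6],0],[[0,0,0],[0,0,0],0],[[0,0,0],[0,0,0],0]]}}

```text
t: 2.6
eef_pos: [0.5984, 0.2195, 0.1986]
ee_rot: [3.141, 0.526, -1.009]
force: [0.1, -0.3, 0.7]
width: 0.0873
```

```bash
python3 - <<'E'
from station import *
from h import *
s=get_state();print(s["force"],"grasp pt",s["eef_pos"]+R.from_euler("xyz",s["ee_rot"]).apply([0,0,.159]))
plan(s,[.558,.2835,.026],tool(32.6,30),4,0)
E
```

```text
[ 0.0682618  -0.30184793  0.66643221] grasp pt [0.55578945 0.28696359 0.06107023]
deg 0.11 maxmm 8.9
[[[-0.0,-0.0,0.002],[0.7,-0.8,-8.8],0],[[-0.0,-0.0,0.002],[0.7,-0.8,-8.7],0],[[-0.0,-0.0,0.002],[0.7,-0.7,-8.8],0],[[-0.0,-0.0,0.002],[0.6,-0.8,-8.8],0]]
```

Call:
{"fn": "arm_command", "kwargs": {"targets": [[[0,0,0.002],[0.7,-0.8,-8.8],0],[[0,0,0.002],[0.7,-0.8,-8.7],0],[[0,0,0.002],[0.7,-0.7,-8.8],0],[[0,0,0.002],[0.6,-0.8,-8.8],0],[[0,0,0],[0,0,0],0],[[0,0,0],[0,0,0],1],[[0,0,0],[0,0,0],1],[[0,0,0],[0,0,0],1]], "squeeze": 30}}

```text
t: 3.4
eef_pos: [0.6012, 0.2163, 0.1644]
ee_rot: [-3.14, 0.526, -1.0]
force: [-0.2, -0.0, 1.0]
width: 0.069
```

Call:
{"fn": "arm_command", "kwargs": {"targets": [[[0,0,0],[0,0,0],1],[[0,0,0],[0,0,0],1],[[0,0,0],[0,0,0],1],[[0,0,0],[0,0,0],1]]}}

```text
t: 3.8
eef_pos: [0.6011, 0.2162, 0.1641]
ee_rot: [-3.141, 0.526, -1.001]
force: [-0.8, -0.3, 0.5]
width: 0.0398
```

```bash
python3 - <<'E'
from station import *
from h import *
s=get_state();print(s["q"].round(3),"grasp pt",s["eef_pos"]+R.from_euler("xyz",s["ee_rot"]).apply([0,0,.159]))
plan(s,[.558,.280,.12],tool(32.6,30),5,1)
R0=R.from_euler("xyz",s["ee_rot"])
E
```

```text
[ 0.438  0.596 -0.034 -0.594 -1.097  0.45 ] grasp pt [0.55805419 0.28346217 0.02658486]
deg 0.0 maxmm 18.7
[[[-0.0,-0.0,-0.0],[-0.0,-0.7,18.7],1],[[-0.0,-0.0,-0.0],[-0.0,-0.7,18.7],1],[[-0.0,-0.0,-0.0],[-0.0,-0.7,18.6],1],[[-0.0,-0.0,-0.0],[-0.0,-0.7,18.7],1],[[-0.0,-0.0,-0.0],[-0.1,-0.7,18.7],1]]
```

Call:
{"fn": "arm_command", "kwargs": {"targets": [[[0,0,0],[0,-0.7,10],1],[[0,0,0],[0,-0.7,20],1],[[0,0,0],[0,-0.7,20],1],[[0,0,0],[0,-0.7,20],1],[[0,0,0],[0,-0.7,20],1],[[0,0,0],[0,0,0],1],[[0,0,0],[0,0,0],1]]}}

```text
t: 4.5
eef_pos: [0.6011, 0.2127, 0.2554]
ee_rot: [-3.139, 0.526, -1.0]
force: [0.0, -0.2, -2.9]
width: 0.0397
```

```bash
python3 - <<'E'
from station import *
from h import *
s=get_state();print(s["q"].round(3),s["width"],s["force"],"grasp pt",s["eef_pos"]+R.from_euler("xyz",s["ee_rot"]).apply([0,0,.159]))
plan(s,[.57,.265,.12],tool(32.6,-60),24,1)
E
```

```text
[ 0.439  0.486  0.011 -0.558 -1.224  0.359] 0.03966465519402021 [ 0.03861133 -0.16805198 -2.92498667] grasp pt [0.55832181 0.28014308 0.1178513 ]
deg 3.74 maxmm 9.8
[[[-0.055,-0.035,-0.0],[-4.4,7.1,5.0],1],[[-0.055,-0.035,-0.0],[-4.6,7.3,4.4],1],[[-0.055,-0.035,-0.0],[-4.7,7.5,3.8],1],[[-0.055,-0.035,-0.0],[-4.8,7.8,3.1],1],[[-0.055,-0.035,-0.0],[-5.0,7.8,2.5],1],[[-0.055,-0.035,-0.0],[-5.0,8.0,1.8],1],[[-0.055,-0.035,-0.0],[-5.0,8.1,1.1],1],[[-0.055,-0.035,-0.0],[-5.1,8.1,0.5],1]]
[[[-0.055,-0.035,-0.0],[-5.1,8.1,-0.2],1],[[-0.055,-0.035,-0.0],[-5.0,8.1,-0.9],1],[[-0.055,-0.035,-0.0],[-5.0,8.0,-1.5],1],[[-0.055,-0.035,-0.0],[-5.0,7.9,-2.2],1],[[-0.055,-0.035,-0.0],[-4.8,7.7,-2.9],1],[[-0.055,-0.035,-0.0],[-4.7,7.6,-3.5],1],[[-0.055,-0.035,-0.0],[-4.6,7.4,-4.1],1],[[-0.055,-0.035,-0.0],[-4.5,7.1,-4.8],1]]
[[[-0.055,-0.035,-0.0],[-4.2,6.8,-5.3],1],[[-0.055,-0.035,-0.0],[-4.1,6.5,-5.9],1],[[-0.055,-0.035,-0.0],[-3.8,6.2,-6.4],1],[[-0.055,-0.035,-0.0],[-3.6,5.8,-7.0],1],[[-0.055,-0.035,-0.0],[-3.4,5.4,-7.4],1],[[-0.055,-0.035,-0.0],[-3.1,4.9,-7.9],1],[[-0.055,-0.035,-0.0],[-2.7,4.5,-8.3],1],[[-0.055,-0.035,-0.0],[-2.5,4.1,-8.6],1]]
```

Call:
{"fn": "arm_command", "kwargs": {"targets": [[[-0.055,-0.035,0],[-4.4,7.1,5.0],1],[[-0.055,-0.035,0],[-4.6,7.3,4.4],1],[[-0.055,-0.035,0],[-4.7,7.5,3.8],1],[[-0.055,-0.035,0],[-4.8,7.8,3.1],1],[[-0.055,-0.035,0],[-5.0,7.8,2.5],1],[[-0.055,-0.035,0],[-5.0,8.0,1.8],1],[[-0.055,-0.035,0],[-5.0,8.1,1.1],1],[[-0.055,-0.035,0],[-5.1,8.1,0.5],1]]}}

```text
t: 5.3
eef_pos: [0.5619, 0.2747, 0.2753]
ee_rot: [3.139, 0.002, -1.001]
force: [0.1, -0.3, -1.2]
width: 0.0402
```

Call:
{"fn": "arm_command", "kwargs": {"targets": [[[-0.055,-0.035,0],[-5.1,8.1,-0.2],1],[[-0.055,-0.035,0],[-5.0,8.1,-0.9],1],[[-0.055,-0.035,0],[-5.0,8.0,-1.5],1],[[-0.055,-0.035,0],[-5.0,7.9,-2.2],1],[[-0.055,-0.035,0],[-4.8,7.7,-2.9],1],[[-0.055,-0.035,0],[-4.7,7.6,-3.5],1],[[-0.055,-0.035,0],[-4.6,7.4,-4.1],1],[[-0.055,-0.035,0],[-4.5,7.1,-4.8],1]]}}

```text
t: 6.1
eef_pos: [0.5233, 0.3364, 0.2551]
ee_rot: [3.138, -0.52, -1.0]
force: [0.2, 0.1, -1.2]
width: 0.0404
```

Call:
{"fn": "arm_command", "kwargs": {"targets": [[[-0.055,-0.035,0],[-4.2,6.8,-5.3],1],[[-0.055,-0.035,0],[-4.1,6.5,-5.9],1],[[-0.055,-0.035,0],[-3.8,6.2,-6.4],1],[[-0.055,-0.035,0],[-3.6,5.8,-7.0],1],[[-0.055,-0.035,0],[-3.4,5.4,-7.4],1],[[-0.055,-0.035,0],[-3.1,4.9,-7.9],1],[[-0.055,-0.035,0],[-2.7,4.5,-8.3],1],[[-0.055,-0.035,0],[-2.5,4.1,-8.6],1]]}}

```text
t: 6.9
eef_pos: [0.4961, 0.3806, 0.1981]
ee_rot: [3.134, -1.041, -0.997]
force: [-0.0, 0.5, -1.6]
width: 0.0397
```

Call:
{"fn": "arm_command", "kwargs": {"targets": [[[0,0,0],[0,0,0],1],[[0,0,0],[0,0,0],1]]}}

```text
t: 7.1
eef_pos: [0.4963, 0.3804, 0.1984]
ee_rot: [3.132, -1.038, -0.995]
force: [0.6, -0.2, -1.3]
width: 0.0399
```

```bash
python3 - <<'E'
from station import *
from h import *
s=get_state();Rc=R.from_euler("xyz",s["ee_rot"]);print(s["q"].round(3),s["width"],s["force"],"grasp pt",s["eef_pos"]+Rc.apply([0,0,.159]))
# bottle frame tilt assuming no slip: compare with tool(32.6,-60)
print(np.degrees((tool(32.6,-60)*Rc.inv()).as_rotvec()))
im,d=grab_frame("scene"); cv2.imwrite("pics/s2.png",cv2.resize(im[80:280,220:480],None,fx=3,fy=3)[:,:,::-1])
im,d=grab_frame("wrist"); cv2.imwrite("pics/w2.png",im[:,:,::-1])
p=camera_params("wrist");P=cloud(p,d);hsv=cv2.cvtColor(im,cv2.COLOR_RGB2HSV)
g=s["eef_pos"]+Rc.apply([0,0,.159])
m=(d>0)&(np.linalg.norm(P-g,axis=2)<.1)&(hsv[...,1]<50)&(hsv[...,2]>100); q=P[m]; print(m.sum(),q.min(0),q.max(0))
plan(s,[g[0],g[1],.043],tool(32.6,-60),6,1)
E
```

```text
[ 1.095  0.629 -0.597  0.906 -1.233 -1.251] 0.03993789021538604 [ 0.64431742 -0.22709134 -1.30199606] grasp pt [0.56951065 0.26469091 0.11753811]
[-0.31676431 -0.52683525  0.1020657 ]
19014 [0.47008781 0.2314268  0.08123938] [0.62486932 0.34839571 0.1908406 ]
deg 0.13 maxmm 12.7
[[[-0.001,-0.002,0.0],[-0.2,0.1,-12.7],1],[[-0.001,-0.002,0.0],[-0.1,0.1,-12.7],1],[[-0.001,-0.002,0.0],[-0.2,0.0,-12.7],1],[[-0.001,-0.002,0.0],[-0.1,0.1,-12.6],1],[[-0.001,-0.002,0.0],[-0.2,0.1,-12.7],1],[[-0.001,-0.002,0.0],[-0.2,0.1,-12.7],1]]
```

View pics/s2.png

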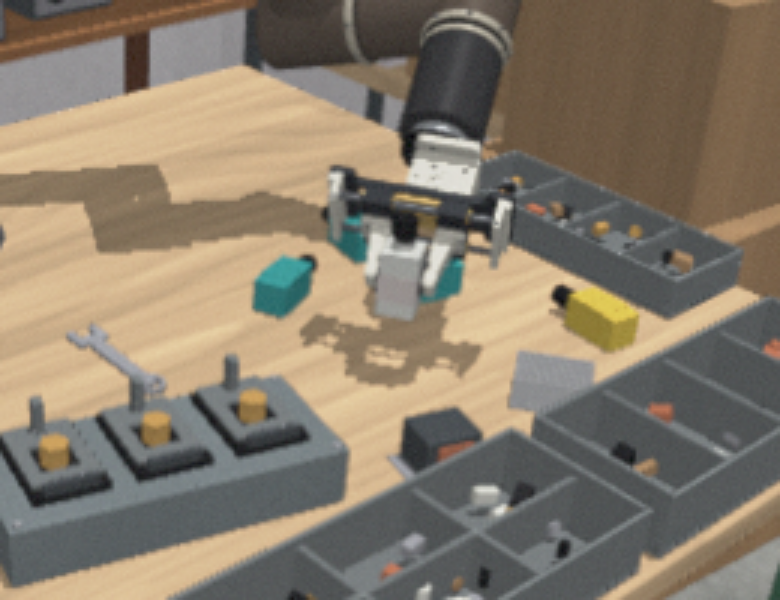

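View pics/w2.png

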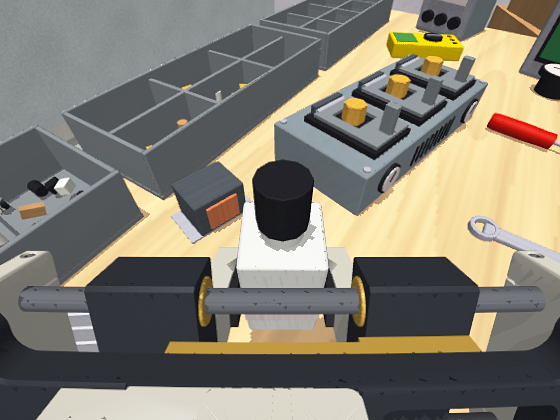

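Call:
{"fn": "arm_command", "kwargs": {"targets": [[[-0.001,-0.002,0],[-0.2,0.1,-12.5],1],[[-0.001,-0.002,0],[-0.2,0.1,-12.5],1],[[-0.001,-0.002,0],[-0.1,0.1,-12.5],1],[[-0.001,-0.002,0],[-0.1,0.1,-12.5],1],[[-0.001,-0.002,0],[-0.1,0.1,-12.5],1],[[0,0,0],[0,0,-8],1],[[0,0,0],[0,0,0],1],[[0,0,0],[0,0,0],1]]}}

```text
t: 8.0
eef_pos: [0.4957, 0.381, 0.1286]
ee_rot: [-3.137, -1.049, -1.008]
force: [-0.0, -0.6, -1.4]
width: 0.0399
```

```bash
cat > st.py <<'E'
from station import *
from h import *
s=get_state();Rc=R.from_euler("xyz",s["ee_rot"]);print(s["t"],s["q"].round(3),s["width"].round(4),s["force"].round(2),"grasp",(s["eef_pos"]+Rc.apply([0,0,.159])).round(4),"tip",(s["eef_pos"]+Rc.apply([0,0,.178])).round(4),"z",Rc.as_matrix()[:,2].round(3))
E
python3 st.py
```

```text
Traceback (most recent call last):
  File "st.py", line 3, in <module>
    s=get_state();Rc=R.from_euler("xyz",s["ee_rot"]);print(s["t"],s["q"].round(3),s["width"].round(4),s["force"].round(2),"grasp",(s["eef_pos"]+Rc.apply([0,0,.159])).round(4),"tip",(s["eef_pos"]+Rc.apply([0,0,.178])).round(4),"z",Rc.as_matrix()[:,2].round(3))
                                                                                  ^^^^^^^^^^^^^^^^
AttributeError: 'float' object has no attribute 'round'
```

Call:
{"fn": "arm_command", "kwargs": {"targets": [[[0,0,0],[0,0,-2],1],[[0,0,0],[0,0,-2],1],[[0,0,0],[0,0,-2],1],[[0,0,0],[0,0,0],1],[[0,0,0],[0,0,0],1]]}}

```text
t: 8.5
eef_pos: [0.4957, 0.381, 0.1228]
ee_rot: [-3.136, -1.048, -1.009]
force: [-0.8, 0.4, -0.9]
width: 0.0399
```

Call:
{"fn": "arm_command", "kwargs": {"targets": [[[0,0,0],[0,0,-1],1],[[0,0,0],[0,0,-1],1],[[0,0,0],[0,0,0],1],[[0,0,0],[0,0,0],1]]}}

```text
t: 8.9
eef_pos: [0.4957, 0.381, 0.1207]
ee_rot: [-3.136, -1.048, -1.008]
force: [0.1, -0.0, -1.0]
width: 0.04
```

```bash
sed -i 's/s\["width"\].round(4)/round(s["width"],4)/' st.py; python3 st.py
```

```text
8.9 [ 1.083  0.741 -0.628  0.969 -1.156 -1.381] 0.04 [ 0.12 -0.   -0.96] grasp [0.5699 0.2649 0.0414] tip [0.5788 0.251  0.0319] z [ 0.467 -0.73  -0.499]
```

Call:
{"fn": "arm_command", "kwargs": {"targets": [[[0,0,0],[0,0,-1],1],[[0,0,0],[0,0,0],1],[[0,0,0],[0,0,0],1]]}}

```text
t: 9.2
eef_pos: [0.4957, 0.381, 0.1197]
ee_rot: [-3.136, -1.048, -1.009]
force: [-0.3, -0.1, -1.0]
width: 0.0398
```

Call:
{"fn": "arm_command", "kwargs": {"targets": [[[0,0,0],[0,0,-1],1],[[0,0,0],[0,0,0],1],[[0,0,0],[0,0,0],1]]}}

```text
t: 9.5
eef_pos: [0.4957, 0.3811, 0.1193]
ee_rot: [-3.135, -1.049, -1.009]
force: [-1.7, 0.7, 5.0]
width: 0.0396
```

Contact with the table reads 5 N. I'll release now and back out along the tool axis.

Call:
{"fn": "arm_command", "kwargs": {"targets": [[[0,0,0],[0,0,0],0.4],[[0,0,0],[0,0,0],0.3],[[0,0,0],[0,0,0],0],[[0,0,0],[0,0,0],0],[[0,0,0],[0,0,0],0],[[0,0,0],[0,0,0],0]]}}

```text
t: 10.1
eef_pos: [0.4957, 0.381, 0.1187]
ee_rot: [-3.136, -1.048, -1.008]
force: [0.5, 0.5, -0.3]
width: 0.082
```

Call:
{"fn": "arm_command", "kwargs": {"targets": [[[0,0,0],[-5,7.5,5],0],[[0,0,0],[-7,11,7.5],0],[[0,0,0],[-7,11,7.5],0],[[0,0,0],[-7,11,7.5],0],[[0,0,0],[-7,11,7.5],0],[[0,0,0],[-7,11,9],0],[[0,0,0],[-7,11,15],0],[[0,0,0],[-7,11,25],0]]}}

```text
t: 10.9
eef_pos: [0.4407, 0.4662, 0.2026]
ee_rot: [-3.14, -1.049, -1.005]
force: [0.6, -0.3, 1.1]
width: 0.0878
```

```bash
python3 st.py; python3 - <<'E'
from station import *
from h import *
im,d=grab_frame("scene"); cv2.imwrite("pics/s3.png",cv2.resize(im[80:280,220:480],None,fx=3,fy=3)[:,:,::-1])
im,d=grab_frame("top"); p=camera_params("top")
np.savez("pics/top3.npz",im=im,d=d)
P=cloud(p,d); m=(d>0)&(abs(P[...,0]-.57)<.08)&(abs(P[...,1]-.26)<.08)&(P[...,2]>.095)&(P[...,2]<.12)
print(m.sum(),np.median(P[m],0))
m=(d>0)&(abs(P[...,0]-.57)<.08)&(abs(P[...,1]-.26)<.08)&(P[...,2]>.067)&(P[...,2]<.078)
print(m.sum(),cv2.minAreaRect(P[m][:,:2].astype(np.float32)))
E
```

```text
10.9 [ 1.254  0.676 -0.463  0.759 -1.346 -1.233] 0.0878 [ 0.57 -0.3   1.07] grasp [0.5148 0.35   0.1234] tip [0.5237 0.3361 0.114 ] z [ 0.466 -0.731 -0.498]
78 [0.57130399 0.26032351 0.1052379 ]
147 ((0.5727334022521973, 0.2607249617576599), (0.041239846497774124, 0.03995050862431526), 32.03221130371094)
```

View pics/s3.png

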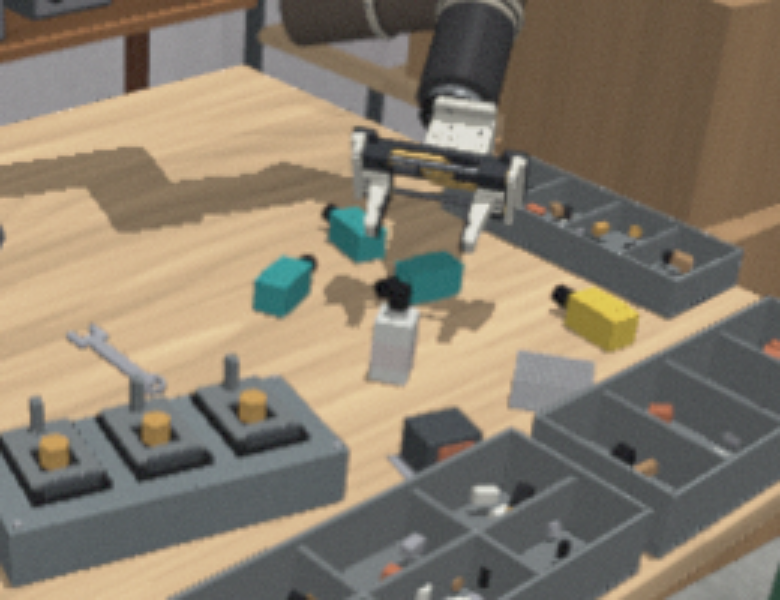

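The bottle is standing and released at about (0.572, 0.260), with its top at z = 0.105. In the crop it sits at (395,345). Now tapping. First up and across to above the left bolt.

```bash
python3 - <<'E'
from station import *
from h import *
s=get_state()
plan(s,[.52,.30,.26],tool(50,-10),16,1,L=.178)
E
```

```text
deg 3.29 maxmm 18.8
[[[0.041,0.036,0.018],[0.8,-7.8,17.1],1],[[0.041,0.036,0.018],[1.2,-8.1,16.9],1],[[0.041,0.036,0.018],[1.6,-8.3,16.6],1],[[0.041,0.036,0.018],[1.9,-8.7,16.2],1],[[0.041,0.036,0.018],[2.4,-8.9,15.9],1],[[0.041,0.036,0.018],[2.7,-9.1,15.5],1],[[0.041,0.036,0.018],[3.0,-9.3,15.2],1],[[0.041,0.036,0.018],[3.4,-9.5,14.7],1]]
[[[0.041,0.036,0.018],[3.7,-9.7,14.3],1],[[0.041,0.036,0.018],[4.0,-9.8,13.8],1],[[0.041,0.036,0.018],[4.4,-9.9,13.4],1],[[0.041,0.036,0.018],[4.6,-10.0,12.9],1],[[0.041,0.036,0.018],[4.9,-10.1,12.5],1],[[0.041,0.036,0.018],[5.1,-10.1,11.9],1],[[0.041,0.036,0.018],[5.4,-10.1,11.4],1],[[0.041,0.036,0.018],[5.6,-10.1,10.9],1]]
```

Call:
{"fn": "arm_command", "kwargs": {"targets": [[[0.041,0.036,0.018],[0.8,-7.8,17.1],1],[[0.041,0.036,0.018],[1.2,-8.1,16.9],1],[[0.041,0.036,0.018],[1.6,-8.3,16.6],1],[[0.041,0.036,0.018],[1.9,-8.7,16.2],1],[[0.041,0.036,0.018],[2.4,-8.9,15.9],1],[[0.041,0.036,0.018],[2.7,-9.1,15.5],1],[[0.041,0.036,0.018],[3.0,-9.3,15.2],1],[[0.041,0.036,0.018],[3.4,-9.5,14.7],1]]}}

```text
t: 11.8
eef_pos: [0.4584, 0.3955, 0.3317]
ee_rot: [3.103, -0.611, -0.828]
force: [0.2, -1.1, 0.6]
width: 0.0293
```

Call:
{"fn": "arm_command", "kwargs": {"targets": [[[0.041,0.036,0.018],[3.7,-9.7,14.3],1],[[0.041,0.036,0.018],[4.0,-9.8,13.8],1],[[0.041,0.036,0.018],[4.4,-9.9,13.4],1],[[0.041,0.036,0.018],[4.6,-10.0,12.9],1],[[0.041,0.036,0.018],[4.9,-10.1,12.5],1],[[0.041,0.036,0.018],[5.1,-10.1,11.9],1],[[0.041,0.036,0.018],[5.4,-10.1,11.4],1],[[0.041,0.036,0.018],[5.6,-10.1,10.9],1]]}}

```text
t: 12.6
eef_pos: [0.496, 0.3158, 0.4326]
ee_rot: [-3.139, -0.176, -0.697]
force: [-0.8, 0.6, -0.7]
width: 0.0003
```

```bash
python3 st.py; python3 - <<'E'
from station import *
from h import *
plan(get_state(),[.6233,.0207,.15],tool(76.1,0),16,1,L=.178)
E
```

```text
12.6 [ 0.956  0.184 -0.248  0.191 -1.158 -0.161] 0.0003 [-0.81  0.57 -0.7 ] grasp [0.5175 0.2983 0.2761] tip [0.5201 0.2962 0.2574] z [ 0.136 -0.11  -0.985]
deg 1.73 maxmm 21.3
[[[0.005,0.01,0.028],[7.7,-18.8,-6.4],1],[[0.005,0.01,0.028],[7.7,-18.7,-6.4],1],[[0.005,0.01,0.028],[7.8,-18.7,-6.4],1],[[0.005,0.01,0.028],[7.8,-18.6,-6.4],1],[[0.005,0.01,0.028],[7.8,-18.6,-6.5],1],[[0.005,0.01,0.028],[7.9,-18.6,-6.5],1],[[0.005,0.01,0.028],[8.0,-18.5,-6.5],1],[[0.005,0.01,0.028],[7.9,-18.5,-6.5],1]]
[[[0.005,0.01,0.028],[8.0,-18.5,-6.6],1],[[0.005,0.01,0.028],[8.1,-18.4,-6.5],1],[[0.005,0.01,0.028],[8.1,-18.3,-6.6],1],[[0.005,0.01,0.028],[8.1,-18.4,-6.6],1],[[0.005,0.01,0.028],[8.1,-18.2,-6.7],1],[[0.005,0.01,0.028],[8.2,-18.3,-6.6],1],[[0.005,0.01,0.028],[8.2,-18.1,-6.7],1],[[0.005,0.01,0.028],[8.2,-18.2,-6.7],1]]
```

Call:
{"fn": "arm_command", "kwargs": {"targets": [[[0.005,0.01,0.028],[7.7,-18.8,-6.4],1],[[0.005,0.01,0.028],[7.7,-18.7,-6.4],1],[[0.005,0.01,0.028],[7.8,-18.7,-6.4],1],[[0.005,0.01,0.028],[7.8,-18.6,-6.4],1],[[0.005,0.01,0.028],[7.8,-18.6,-6.5],1],[[0.005,0.01,0.028],[7.9,-18.6,-6.5],1],[[0.005,0.01,0.028],[8.0,-18.5,-6.5],1],[[0.005,0.01,0.028],[7.9,-18.5,-6.5],1]]}}

```text
t: 13.4
eef_pos: [0.5588, 0.1665, 0.3802]
ee_rot: [3.133, -0.089, -0.471]
force: [0.4, 0.1, 0.5]
width: 0.0004
```

Call:
{"fn": "arm_command", "kwargs": {"targets": [[[0.005,0.01,0.028],[8.0,-18.5,-6.6],1],[[0.005,0.01,0.028],[8.1,-18.4,-6.5],1],[[0.005,0.01,0.028],[8.1,-18.3,-6.6],1],[[0.005,0.01,0.028],[8.1,-18.4,-6.6],1],[[0.005,0.01,0.028],[8.1,-18.2,-6.7],1],[[0.005,0.01,0.028],[8.2,-18.3,-6.6],1],[[0.005,0.01,0.028],[8.2,-18.1,-6.7],1],[[0.005,0.01,0.028],[8.2,-18.2,-6.7],1]]}}

```text
t: 14.2
eef_pos: [0.624, 0.0203, 0.3271]
ee_rot: [-3.141, 0.0, -0.248]
force: [-0.4, 0.2, 0.0]
width: 0.0005
```

Call:
{"fn": "arm_command", "kwargs": {"targets": [[[0,0,0],[0,0,0],1],[[0,0,0],[0,0,0],1]]}}

```text
t: 14.4
eef_pos: [0.6239, 0.0206, 0.3271]
ee_rot: [-3.141, -0.0, -0.25]
force: [-0.5, 1.1, 0.9]
width: 0.0006
```

```bash
python3 st.py; python3 - <<'E'
from station import *
from h import *
s=get_state();p=camera_params("wrist"); im,d=grab_frame("wrist"); cv2.imwrite("pics/w4.png",im[:,:,::-1])
P=cloud(p,d);hsv=cv2.cvtColor(im,cv2.COLOR_RGB2HSV)
m=(hsv[...,0]>8)&(hsv[...,0]<28)&(hsv[...,1]>120)&(P[...,2]>.084)&(P[...,2]<.096)&(d>0)
k,l,st,c=cv2.connectedComponentsWithStats(m.astype(np.uint8))
for i in range(1,k):
    if st[i,4]>60: print(c[i].round(1),st[i,4],np.median(P[l==i],0).round(4))
plan(s,[.6233,.0207,.096],tool(76.1,0),5,1,L=.178)
E
```

```text
14.4 [ 0.345  0.334 -0.21  -0.    -1.026  0.975] 0.0006 [-0.55  1.05  0.89] grasp [0.6239 0.0206 0.1681] tip [0.6239 0.0206 0.1491] z [ 0.  0. -1.]
[402.1 220.3] 804 [ 0.6043 -0.0707  0.0901]
[517.4 219.5] 843 [ 0.5815 -0.1612  0.0901]
[282.4 221.2] 800 [0.6268 0.0203 0.0902]
deg 0.11 maxmm 10.7
[[[-0.0,0.0,0.002],[-0.1,0.0,-10.6],1],[[-0.0,0.0,0.002],[-0.1,0.0,-10.6],1],[[-0.0,0.0,0.002],[-0.2,0.1,-10.6],1],[[-0.0,0.0,0.002],[-0.1,-0.0,-10.6],1],[[-0.0,0.0,0.002],[-0.1,-0.0,-10.7],1]]
```

View pics/w4.png

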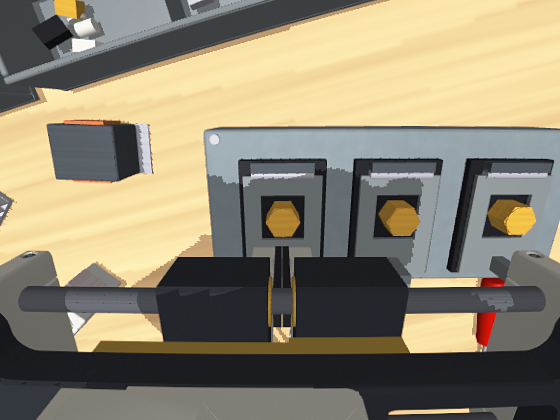

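The wrist view shows the bolts at (282,221), (402,220) and (517,220), with the closed fingers above the left one. Going down to tap it.

Call:
{"fn": "arm_command", "kwargs": {"targets": [[[0,0,0],[0.2,0,-10.5],1],[[0,0,0],[0.2,0,-10.5],1],[[0,0,0],[0.2,0,-10.5],1],[[0,0,0],[0.2,0,-10.5],1],[[0,0,0],[0.2,0,-10.5],1],[[0,0,0],[0,0,0],1],[[0,0,0],[0,0,0],1]]}}

```text
t: 15.15
eef_pos: [0.6251, 0.0206, 0.2745]
ee_rot: [3.141, -0.001, -0.249]
force: [-0.1, -0.7, -0.0]
width: 0.0005
```

Call:
{"fn": "arm_command", "kwargs": {"targets": [[[0,0,0],[0,0,-2],1],[[0,0,0],[0,0,-2],1],[[0,0,0],[0,0,-1],1],[[0,0,0],[0,0,-1],1],[[0,0,0],[0,0,-1],1],[[0,0,0],[0,0,0],1],[[0,0,0],[0,0,0],1]]}}

```text
t: 15.85
eef_pos: [0.625, 0.0206, 0.2684]
ee_rot: [-3.141, -0.002, -0.249]
force: [-3.6, 0.2, 5.9]
width: 0.0004
```

Call:
{"fn": "arm_command", "kwargs": {"targets": [[[0,0,0],[0,0,-1],1],[[0,0,0],[0,0,0],1],[[0,0,0],[0,0,0],1]]}}

```text
t: 16.15
eef_pos: [0.625, 0.0206, 0.2684]
ee_rot: [-3.141, -0.002, -0.249]
force: [-4.7, 1.0, 13.1]
width: 0.0
```

The left bolt holds at 13 N without moving, so it's firm. Next, the middle one.

Call:
{"fn": "arm_command", "kwargs": {"targets": [[[0,0,0],[0,0,15],1],[[0,0,0],[0,0,15],1],[[0,0,0],[-7.5,-30.5,0],1],[[0,0,0],[-7.5,-30.5,0],1],[[0,0,0],[-7.7,-30.6,0],1],[[0,0,0],[0,0,-10],1],[[0,0,0],[0,0,-10],1],[[0,0,0],[0,0,-3],1]]}}

```text
t: 16.95
eef_pos: [0.6019, -0.0707, 0.2723]
ee_rot: [3.141, 0.001, -0.249]
force: [-0.5, -0.1, 0.2]
width: 0.0005
```

Call:
{"fn": "arm_command", "kwargs": {"targets": [[[0,0,0],[0,0,0],1],[[0,0,0],[0,0,-2],1],[[0,0,0],[0,0,-2],1],[[0,0,0],[0,0,-1],1],[[0,0,0],[0,0,-1],1],[[0,0,0],[0,0,-1],1],[[0,0,0],[0,0,0],1],[[0,0,0],[0,0,0],1]]}}

```text
t: 17.75
eef_pos: [0.6024, -0.071, 0.267]
ee_rot: [-3.141, -0.002, -0.249]
force: [0.4, 1.1, 0.3]
width: 0.0002
```

Call:
{"fn": "arm_command", "kwargs": {"targets": [[[0,0,0],[0,0,-1],1],[[0,0,0],[0,0,-1],1],[[0,0,0],[0,0,0],1],[[0,0,0],[0,0,0],1]]}}

```text
t: 18.15
eef_pos: [0.6024, -0.071, 0.2648]
ee_rot: [-3.141, -0.001, -0.249]
force: [0.2, 1.2, 1.1]
width: 0.0004
```

Call:
{"fn": "arm_command", "kwargs": {"targets": [[[0,0,0],[0,0,-1],1],[[0,0,0],[0,0,-1],1],[[0,0,0],[0,0,-1],1],[[0,0,0],[0,0,-1],1],[[0,0,0],[0,0,0],1]]}}

```text
t: 18.65
eef_pos: [0.6023, -0.071, 0.2607]
ee_rot: [-3.141, -0.001, -0.249]
force: [0.4, 0.5, 1.9]
width: 0.0003
```

Call:
{"fn": "arm_command", "kwargs": {"targets": [[[0,0,0],[0,0,-1],1],[[0,0,0],[0,0,-1],1],[[0,0,0],[0,0,0],1],[[0,0,0],[0,0,0],1]]}}

```text
t: 19.05
eef_pos: [0.6023, -0.071, 0.2603]
ee_rot: [-3.141, -0.002, -0.249]
force: [-3.6, 1.7, 13.1]
width: 0.0004
```

The tip stopped 8 mm lower, now at 13 N, so the middle bolt is loose and bottomed out. I'll lift and check that it stays down.

Call:
{"fn": "arm_command", "kwargs": {"targets": [[[0,0,0],[0,0,10],1],[[0,0,0],[-5,1.2,20],0.6],[[0,0,0],[-15,4,20],0.6],[[0,0,0],[-20,5,20],0.6],[[0,0,0],[-20,5,20],0.6],[[0,0,0],[-20,5,10],0.6],[[0,0,0],[0,0,0],0.6],[[0,0,0],[0,0,0],0.6]]}}

```text
t: 19.85
eef_pos: [0.522, -0.0508, 0.3593]
ee_rot: [-3.141, -0.002, -0.249]
force: [1.1, 0.1, -0.0]
width: 0.0347
```

```bash
python3 st.py; python3 - <<'E'
from station import *
from h import *
s=get_state();p=camera_params("wrist"); im,d=grab_frame("wrist"); cv2.imwrite("pics/w5.png",im[:,:,::-1])
P=cloud(p,d);hsv=cv2.cvtColor(im,cv2.COLOR_RGB2HSV)
m=(hsv[...,0]>8)&(hsv[...,0]<28)&(hsv[...,1]>120)&(P[...,2]>.074)&(P[...,2]<.096)&(d>0)
k,l,st,c=cv2.connectedComponentsWithStats(m.astype(np.uint8))
for i in range(1,k):
    if st[i,4]>60: print(c[i].round(1),st[i,4],np.median(P[l==i],0).round(4))
im,d=grab_frame("top");p=camera_params("top");P=cloud(p,d)
inb=(P[...,0]>.35)&(P[...,0]<.75)&(P[...,1]<.2)&(P[...,1]>-.3)&(P[...,2]<.11)
m=(d>0)&inb&(P[...,2]>.096)
k,l,st,c=cv2.connectedComponentsWithStats(m.astype(np.uint8))
for i in range(1,k):
    if st[i,4]>4: print("fin?",c[i].round(1),st[i,4],np.median(P[l==i],0).round(4))
E
```

```text
19.85 [ 0.277  0.147 -0.384  0.    -1.038  1.044] 0.0347 [ 1.08  0.07 -0.05] grasp [ 0.5224 -0.0507  0.2003] tip [ 0.5224 -0.0507  0.1813] z [ 0.002  0.    -1.   ]
[397.7 113.9] 948 [ 0.5802 -0.1613  0.0901]
[169.3 115. ] 937 [0.6252 0.0181 0.0902]
[283.5 113.9] 690 [ 0.6028 -0.0716  0.0823]
```

View pics/w5.png

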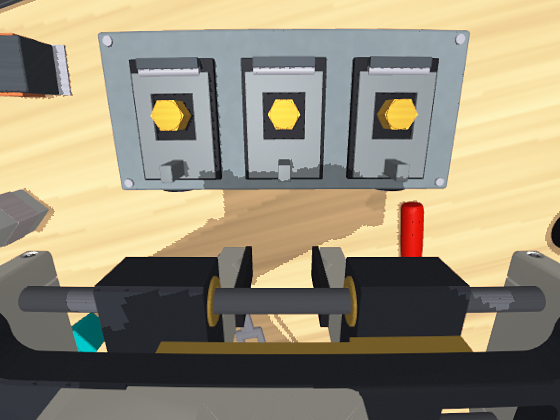

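The middle bolt reads 0.0823 m against 0.090 for the others, and all three guards are shut, with fins at (172,170), (284,171) and (398,168). Next I'll go to a pre-grasp at the middle fin (284,171), tilted 35° forward.

```bash
python3 - <<'E'
from station import *
from h import *
s=get_state()
plan(s,[.5246,-.0517,.149],tool(76,-35),12,.6)
E
```

```text
deg 2.89 maxmm 10.8
[[[-0.012,-0.049,0.0],[-7.6,1.8,-4.4],0.6],[[-0.012,-0.049,0.0],[-7.6,1.9,-4.8],0.6],[[-0.012,-0.049,0.0],[-7.6,1.8,-5.2],0.6],[[-0.012,-0.049,0.0],[-7.5,1.8,-5.6],0.6],[[-0.012,-0.049,0.0],[-7.4,1.8,-6.1],0.6],[[-0.012,-0.049,0.0],[-7.4,1.8,-6.4],0.6],[[-0.012,-0.049,0.0],[-7.2,1.7,-6.7],0.6],[[-0.012,-0.049,0.0],[-7.0,1.7,-7.2],0.6]]
[[[-0.012,-0.049,0.0],[-7.0,1.7,-7.5],0.6],[[-0.012,-0.049,0.0],[-6.7,1.6,-8.0],0.6],[[-0.012,-0.049,0.0],[-6.6,1.6,-8.2],0.6],[[-0.012,-0.049,0.0],[-6.3,1.5,-8.6],0.6]]
```

Call:
{"fn": "arm_command", "kwargs": {"targets": [[[-0.012,-0.049,0],[-7.6,1.8,-4.4],0.6],[[-0.012,-0.049,0],[-7.6,1.9,-4.8],0.6],[[-0.012,-0.049,0],[-7.6,1.8,-5.2],0.6],[[-0.012,-0.049,0],[-7.5,1.8,-5.6],0.6],[[-0.012,-0.049,0],[-7.4,1.8,-6.1],0.6],[[-0.012,-0.049,0],[-7.4,1.8,-6.4],0.6],[[-0.012,-0.049,0],[-7.2,1.7,-6.7],0.6],[[-0.012,-0.049,0],[-7.0,1.7,-7.2],0.6]]}}

```text
t: 20.75
eef_pos: [0.4632, -0.0355, 0.3117]
ee_rot: [-3.136, -0.405, -0.249]
force: [2.5, -3.2, 2.2]
width: 0.0353
```

Call:
{"fn": "arm_command", "kwargs": {"targets": [[[-0.012,-0.049,0],[-7.0,1.7,-7.5],0.6],[[-0.012,-0.049,0],[-6.7,1.6,-8.0],0.6],[[-0.012,-0.049,0],[-6.6,1.6,-8.2],0.6],[[-0.012,-0.049,0],[-6.3,1.5,-8.6],0.6],[[0,0,0],[0,0,0],0.6],[[0,0,0],[0,0,0],0.6]]}}

```text
t: 21.35
eef_pos: [0.4761, -0.0393, 0.3386]
ee_rot: [-3.131, -0.516, -0.251]
force: [0.5, -0.3, 0.5]
width: 0.035
```

```bash
python3 st.py; python3 - <<'E'
from station import *
from h import *
s=get_state()
p=camera_params("wrist"); im,d=grab_frame("wrist"); cv2.imwrite("pics/w6.png",im[:,:,::-1])
P=cloud(p,d)
m=(d>0)&(P[...,2]>.090)&(P[...,2]<.108)&(abs(P[...,0]-.558)<.02)&(abs(P[...,1]+.06)<.02)
q=P[m]; print(m.sum(),np.median(q,0),q.min(0),q.max(0))
plan(s,[.558,-.060,.100],tool(76,-35),6,.6)
E
```

```text
21.35 [ 0.223 -0.054 -1.016  1.02  -0.256  0.147] 0.035 [ 0.5  -0.28  0.52] grasp [ 0.5525 -0.0572  0.2003] tip [ 0.5616 -0.0593  0.1838] z [ 0.481 -0.113 -0.87 ]
185 [ 0.55901937 -0.06082831  0.10612105] [ 0.55155418 -0.066388    0.1039691 ] [ 0.56667095 -0.05508466  0.10781191]
deg 0.91 maxmm 18.2
[[[-0.005,-0.015,0.0],[-1.1,0.2,-18.0],0.6],[[-0.005,-0.015,0.0],[-1.2,0.2,-18.0],0.6],[[-0.005,-0.015,0.0],[-1.1,0.2,-18.0],0.6],[[-0.005,-0.015,0.0],[-1.1,0.2,-18.1],0.6],[[-0.005,-0.015,0.0],[-1.0,0.2,-18.1],0.6],[[-0.005,-0.015,0.0],[-1.1,0.2,-18.2],0.6]]
```

View pics/w6.png

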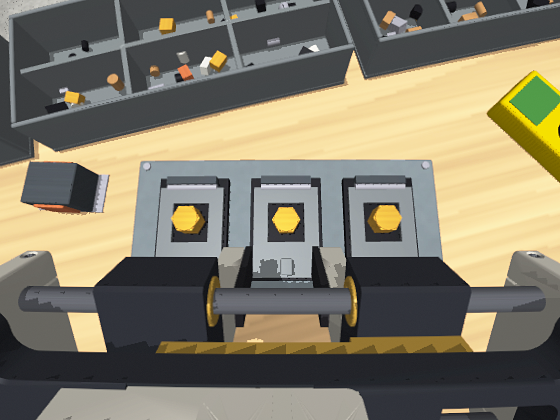

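Joint 3 hit its limit at 35° forward, and the fin shows clearly at (287,267). I'll use a 15° tilt instead.

```bash
python3 - <<'E'
from station import *
from h import *
s=get_state()
plan(s,[.5585,-.0605,.17],tool(76,-15),6,.6)
E
```

```text
deg 2.41 maxmm 8.2
[[[0.009,0.041,0.0],[6.8,-1.8,-1.9],0.6],[[0.009,0.041,0.0],[6.8,-1.9,-2.1],0.6],[[0.009,0.041,0.0],[7.0,-1.9,-2.4],0.6],[[0.009,0.041,0.0],[7.1,-1.9,-2.6],0.6],[[0.009,0.041,0.0],[7.2,-2.0,-2.9],0.6],[[0.009,0.041,0.0],[7.3,-2.0,-3.1],0.6]]
```

Call:
{"fn": "arm_command", "kwargs": {"targets": [[[0.009,0.041,0],[6.8,-1.8,-1.9],0.6],[[0.009,0.041,0],[6.8,-1.9,-2.1],0.6],[[0.009,0.041,0],[7.0,-1.9,-2.4],0.6],[[0.009,0.041,0],[7.1,-1.9,-2.6],0.6],[[0.009,0.041,0],[7.2,-2.0,-2.9],0.6],[[0.009,0.041,0],[7.3,-2.0,-3.1],0.6],[[0,0,0],[0,0,0],0.6],[[0,0,0],[0,0,0],0.6]]}}

```text
t: 22.2
eef_pos: [0.5181, -0.0501, 0.3238]
ee_rot: [-3.14, -0.267, -0.247]
force: [-0.5, 1.2, -0.3]
width: 0.0348
```

```bash
python3 st.py; python3 - <<'E'
from station import *
from h import *
s=get_state()
plan(s,[.5585,-.0605,.115],tool(76,-15),6,.6)
E
```

```text
22.2 [ 0.328  0.097 -0.653  0.251 -0.61   0.805] 0.0348 [-0.45  1.17 -0.32] grasp [ 0.5588 -0.0601  0.1705] tip [ 0.5637 -0.0613  0.1521] z [ 0.256 -0.063 -0.965]
deg 0.06 maxmm 9.2
[[[-0.0,0.001,0.0],[0.1,-0.1,-9.2],0.6],[[-0.0,0.001,0.0],[0.1,-0.0,-9.2],0.6],[[-0.0,0.001,0.0],[0.1,-0.1,-9.2],0.6],[[-0.0,0.001,0.0],[0.1,-0.1,-9.2],0.6],[[-0.0,0.001,0.0],[0.1,-0.0,-9.2],0.6],[[-0.0,0.001,0.0],[0.1,-0.1,-9.2],0.6]]
```

Call:
{"fn": "arm_command", "kwargs": {"targets": [[[0,0,0],[0,0,-9.5],0.6],[[0,0,0],[0,0,-9.5],0.6],[[0,0,0],[0,0,-9.5],0.6],[[0,0,0],[0,0,-9.5],0.6],[[0,0,0],[0,0,-9.5],0.6],[[0,0,0],[0,0,-9.5],0.6],[[0,0,0],[0,0,-7],0.6],[[0,0,0],[0,0,-4],0.6]]}}

```text
t: 23.0
eef_pos: [0.518, -0.0505, 0.2556]
ee_rot: [-3.14, -0.267, -0.247]
force: [-0.3, 0.5, 0.3]
width: 0.0352
```

Call:
{"fn": "arm_command", "kwargs": {"targets": [[[0,0,0],[0,0,-2],0.6],[[0,0,0],[0,0,0],0.6],[[0,0,0],[0,0,0],0.6]]}}

```text
t: 23.3
eef_pos: [0.5183, -0.0503, 0.2549]
ee_rot: [-3.139, -0.268, -0.247]
force: [-0.5, -0.5, -0.3]
width: 0.0349
```

```bash
python3 st.py; python3 - <<'E'
from station import *
from h import *
im,d=grab_frame("wrist"); cv2.imwrite("pics/w7.png",im[:,:,::-1])
E
```

```text
23.3 [ 0.312  0.188 -0.777  0.364 -0.4    0.691] 0.0349 [-0.45 -0.47 -0.28] grasp [ 0.5593 -0.0602  0.1015] tip [ 0.5642 -0.0614  0.0832] z [ 0.258 -0.062 -0.964]
```

View pics/w7.png

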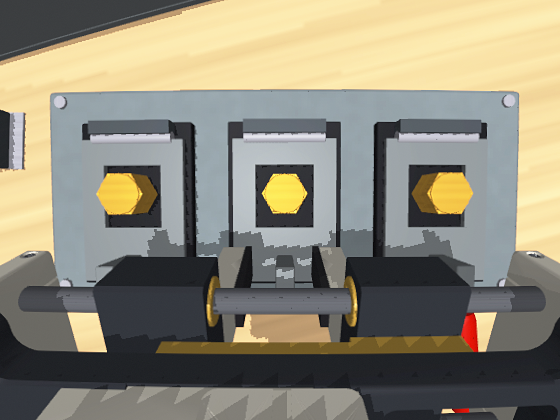

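The fin at (286,268) is centred between the fingers. I'll go 2 mm lower and close.

Call:
{"fn": "arm_command", "kwargs": {"targets": [[[0,0,0],[0,0,-2],0.6],[[0,0,0],[0,0,0],1],[[0,0,0],[0,0,0],1],[[0,0,0],[0,0,0],1],[[0,0,0],[0,0,0],1],[[0,0,0],[0,0,0],1]], "squeeze": 25}}

```text
t: 23.95
eef_pos: [0.5179, -0.0512, 0.2526]
ee_rot: [-3.141, -0.267, -0.247]
force: [2.6, -8.1, -0.3]
width: 0.0101
```

```bash
python3 st.py; cat > arc.py <<'E'
from station import *
from h import *
import sys
# args: dtheta_deg per call total, rows, tool-rot total deg ; hinge
yaw=np.radians(-14.0); xu=np.array([np.cos(yaw),np.sin(yaw),0]); yu=np.array([-np.sin(yaw),np.cos(yaw),0]); zu=np.array([0,0,1.])
def arc(g,Rc,pos,H,dth,n,drot):
    rows=[];off=g-H; p=pos.copy(); 
    w=np.round(yu*np.radians(drot/n),4)   # rotation +yu: -x front goes up
    for i in range(1,n+1):
        th=np.radians(dth*i/n)
        gi=H+R.from_rotvec(yu*th).apply(off); Rc=R.from_rotvec(w)*Rc
        want=gi-Rc.apply([0,0,.159]); t=np.round((want-p)*1000,1); p=p+t/1000
        rows.append([w.tolist(),t.tolist(),1])
    for i in range(0,n,8): print(str(rows[i:i+8]).replace(" ",""))
E
python3 - <<'E'
from arc import *
s=get_state();Rc=R.from_euler("xyz",s["ee_rot"]);g=s["eef_pos"]+Rc.apply([0,0,.159])
H=np.array([.558,-.0605,0])+.080*xu; H[2]=.072; print(H,g)
arc(g,Rc,s["eef_pos"],H,66,24,64)
E
```

```text
23.95 [ 0.31   0.191 -0.781  0.37  -0.394  0.686] 0.0101 [ 2.61 -8.07 -0.29] grasp [ 0.5586 -0.0614  0.0992] tip [ 0.5635 -0.0626  0.0809] z [ 0.256 -0.064 -0.965]
[ 0.63562366 -0.07985375  0.072     ] [ 0.55860777 -0.06142891  0.09918061]
[[[0.0113,0.0452,0.0],[8.3,-2.1,5.6],1],[[0.0113,0.0452,0.0],[8.6,-2.1,5.1],1],[[0.0113,0.0452,0.0],[8.8,-2.2,4.7],1],[[0.0113,0.0452,0.0],[9.0,-2.3,4.3],1],[[0.0113,0.0452,0.0],[9.2,-2.3,3.9],1],[[0.0113,0.0452,0.0],[9.4,-2.3,3.4],1],[[0.0113,0.0452,0.0],[9.5,-2.4,2.9],1],[[0.0113,0.0452,0.0],[9.7,-2.4,2.5],1]]
[[[0.0113,0.0452,0.0],[9.7,-2.4,2.0],1],[[0.0113,0.0452,0.0],[9.8,-2.5,1.6],1],[[0.0113,0.0452,0.0],[9.9,-2.5,1.0],1],[[0.0113,0.0452,0.0],[10.0,-2.5,0.6],1],[[0.0113,0.0452,0.0],[9.9,-2.4,0.1],1],[[0.0113,0.0452,0.0],[10.0,-2.5,-0.4],1],[[0.0113,0.0452,0.0],[9.9,-2.5,-0.8],1],[[0.0113,0.0452,0.0],[9.9,-2.5,-1.4],1]]
[[[0.0113,0.0452,0.0],[9.8,-2.4,-1.8],1],[[0.0113,0.0452,0.0],[9.7,-2.5,-2.3],1],[[0.0113,0.0452,0.0],[9.6,-2.4,-2.7],1],[[0.0113,0.0452,0.0],[9.5,-2.3,-3.3],1],[[0.0113,0.0452,0.0],[9.3,-2.3,-3.7],1],[[0.0113,0.0452,0.0],[9.2,-2.3,-4.1],1],[[0.0113,0.0452,0.0],[8.9,-2.3,-4.6],1],[[0.0113,0.0452,0.0],[8.8,-2.1,-5.0],1]]
```

Call:
{"fn": "arm_command", "kwargs": {"targets": [[[0.0113,0.0452,0],[8.3,-3.1,5.6],1],[[0.0113,0.0452,0],[8.6,-2.1,5.1],1],[[0.0113,0.0452,0],[8.8,-2.2,4.7],1],[[0.0113,0.0452,0],[9.0,-2.3,4.3],1],[[0.0113,0.0452,0],[9.2,-2.3,3.9],1],[[0.0113,0.0452,0],[9.4,-2.3,3.4],1]]}}

```text
t: 24.55
eef_pos: [0.5711, -0.0649, 0.2795]
ee_rot: [-3.14, 0.016, -0.247]
force: [-2.3, -3.2, -0.7]
width: 0.0098
```

Call:
{"fn": "arm_command", "kwargs": {"targets": [[[0,0,0],[0,0,0],1],[[0,0,0],[0,0,0],1]]}}

```text
t: 24.75
eef_pos: [0.5708, -0.0649, 0.2792]
ee_rot: [-3.141, 0.014, -0.248]
force: [-4.6, 0.0, 3.4]
width: 0.0094
```

```bash
python3 st.py;  python3 - <<'E'
from station import *
from h import *
im,d=grab_frame("scene"); cv2.imwrite("pics/s8.png",cv2.resize(im[120:280,170:400],None,fx=3,fy=3)[:,:,::-1])
E
```

```text
24.75 [ 0.224  0.312 -0.366 -0.009 -0.905  1.104] 0.0094 [-4.62  0.02  3.4 ] grasp [ 0.5686 -0.0642  0.1202] tip [ 0.5684 -0.0641  0.1012] z [-0.014  0.004 -1.   ]
```

View pics/s8.png

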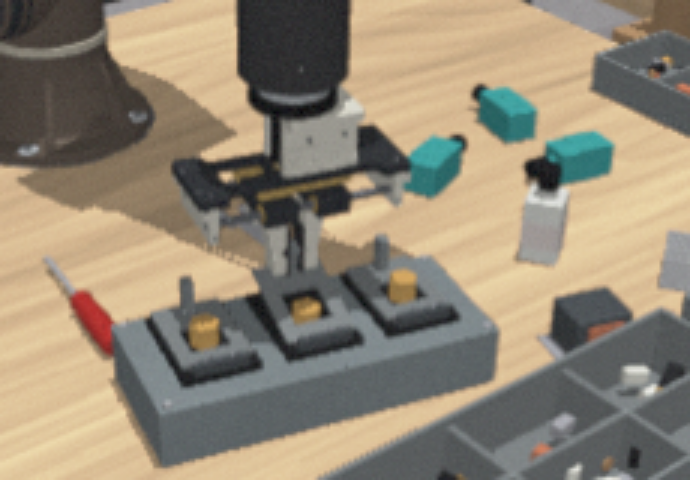

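The middle guard (crop (305,290)) is following at about 16°, and the neighbouring guards are shut. Continuing the arc.

Call:
{"fn": "arm_command", "kwargs": {"targets": [[[0.0113,0.0452,0],[9.5,-2.4,2.9],1],[[0.0113,0.0452,0],[9.7,-2.4,2.5],1],[[0.0113,0.0452,0],[9.7,-2.4,2.0],1],[[0.0113,0.0452,0],[9.8,-2.5,1.6],1],[[0.0113,0.0452,0],[9.9,-2.5,1.0],1],[[0.0113,0.0452,0],[10.0,-2.5,0.6],1]]}}

```text
t: 25.4
eef_pos: [0.6294, -0.0796, 0.2901]
ee_rot: [-3.141, 0.296, -0.247]
force: [-4.8, 0.8, 3.3]
width: 0.0099
```

```bash
python3 st.py
```

```text
25.4 [ 0.143  0.476 -0.05  -0.115 -1.32   1.225] 0.0099 [-4.78  0.75  3.34] grasp [ 0.5845 -0.0682  0.138 ] tip [ 0.5791 -0.0668  0.1199] z [-0.283  0.071 -0.957]
```

Call:
{"fn": "arm_command", "kwargs": {"targets": [[[0.0113,0.0452,0],[9.9,-2.4,0.1],1],[[0.0113,0.0452,0],[10.0,-2.5,-0.4],1],[[0.0113,0.0452,0],[9.9,-2.5,-0.8],1],[[0.0113,0.0452,0],[9.9,-2.5,-1.4],1],[[0,0,0],[0,0,0],1]]}}

```text
t: 25.9
eef_pos: [0.6693, -0.0894, 0.2875]
ee_rot: [3.14, 0.485, -0.248]
force: [-6.7, 2.3, 11.3]
width: 0.0099
```

```bash
python3 st.py
```

```text
25.9 [ 0.103  0.602  0.149 -0.16  -1.578  1.257] 0.0099 [-6.71  2.28 11.33] grasp [ 0.5974 -0.0714  0.1468] tip [ 0.5888 -0.0693  0.13  ] z [-0.452  0.113 -0.885]
```

Force is building outward along the radius (13 N), so I'll ease the tool outward by 2 mm and re-plan the rest.

Call:
{"fn": "arm_command", "kwargs": {"targets": [[[0,0,0],[-0.7,0.2,1.5],1],[[0,0,0],[0,0,0],1],[[0,0,0],[0,0,0],1]]}}

```text
t: 26.2
eef_pos: [0.6686, -0.0893, 0.2883]
ee_rot: [3.141, 0.479, -0.248]
force: [-2.6, -3.7, -5.4]
width: 0.0099
```

```bash
python3 st.py; python3 - <<'E'
from arc import *
s=get_state();Rc=R.from_euler("xyz",s["ee_rot"]);g=s["eef_pos"]+Rc.apply([0,0,.159])
H=np.array([.558,-.0605,0])+.080*xu; H[2]=.073
o=g-H; print("theta",np.degrees(np.arctan2(o[2],-o@xu))-18.9)
arc(g,Rc,s["eef_pos"],H,24,8,20)
E
```

```text
26.2 [ 0.103  0.598  0.145 -0.159 -1.572  1.256] 0.0099 [-2.56 -3.67 -5.38] grasp [ 0.5976 -0.0714  0.1472] tip [ 0.5891 -0.0692  0.1303] z [-0.447  0.113 -0.887]
theta 43.36487427161188
[[[0.0106,0.0423,0.0],[9.7,-2.4,-1.4],1],[[0.0106,0.0423,0.0],[9.7,-2.4,-1.8],1],[[0.0106,0.0423,0.0],[9.6,-2.4,-2.4],1],[[0.0106,0.0423,0.0],[9.5,-2.4,-2.8],1],[[0.0106,0.0423,0.0],[9.3,-2.4,-3.2],1],[[0.0106,0.0423,0.0],[9.3,-2.3,-3.7],1],[[0.0106,0.0423,0.0],[9.1,-2.2,-4.2],1],[[0.0106,0.0423,0.0],[8.8,-2.3,-4.6],1]]
```

Call:
{"fn": "arm_command", "kwargs": {"targets": [[[0.0106,0.0423,0],[9.7,-2.4,-1.6],1],[[0.0106,0.0423,0],[9.7,-2.4,-1.9],1],[[0.0106,0.0423,0],[9.6,-2.4,-2.4],1],[[0.0106,0.0423,0],[9.5,-2.4,-2.8],1],[[0,0,0],[0,0,0],1]]}}

```text
t: 26.7
eef_pos: [0.7078, -0.099, 0.2802]
ee_rot: [3.14, 0.657, -0.248]
force: [-5.3, -2.0, 4.3]
width: 0.0095
```

Call:
{"fn": "arm_command", "kwargs": {"targets": [[[0.0106,0.0423,0],[9.3,-2.4,-3.0],1],[[0.0106,0.0423,0],[9.3,-2.3,-3.5],1],[[0,0,0],[0,0,0],1]]}}

```text
t: 27.0
eef_pos: [0.7265, -0.1037, 0.2738]
ee_rot: [3.14, 0.743, -0.248]
force: [-3.7, -1.6, 4.0]
width: 0.0097
```

Call:
{"fn": "arm_command", "kwargs": {"targets": [[[0.0106,0.0423,0],[9.1,-2.2,-4.0],1],[[0.0106,0.0423,0],[8.8,-2.3,-4.4],1],[[0,0,0],[0,0,0],1],[[0,0,0],[0,0,0],1]]}}

```text
t: 27.4
eef_pos: [0.7441, -0.1081, 0.2657]
ee_rot: [3.14, 0.827, -0.248]
force: [-3.8, -3.6, 1.5]
width: 0.0098
```

```bash
python3 st.py; python3 - <<'E'
from arc import *
s=get_state();Rc=R.from_euler("xyz",s["ee_rot"]);g=s["eef_pos"]+Rc.apply([0,0,.159])
H=np.array([.558,-.0605,0])+.080*xu; H[2]=.073
o=g-H; print("theta",np.degrees(np.arctan2(o[2],-o@xu))-18.9, np.linalg.norm(o))
im,d=grab_frame("scene"); cv2.imwrite("pics/s9.png",cv2.resize(im[120:280,170:400],None,fx=3,fy=3)[:,:,::-1])
im,d=grab_frame("wrist"); cv2.imwrite("pics/w9.png",im[:,:,::-1])
E
```

```text
27.4 [ 0.048  0.856  0.53  -0.241 -2.038  1.257] 0.0098 [-3.84 -3.61  1.47] grasp [ 0.6306 -0.0796  0.1581] tip [ 0.617  -0.0761  0.1452] z [-0.714  0.18  -0.677]
theta 67.76452687949438 0.08523061060196487
```

View pics/s9.png

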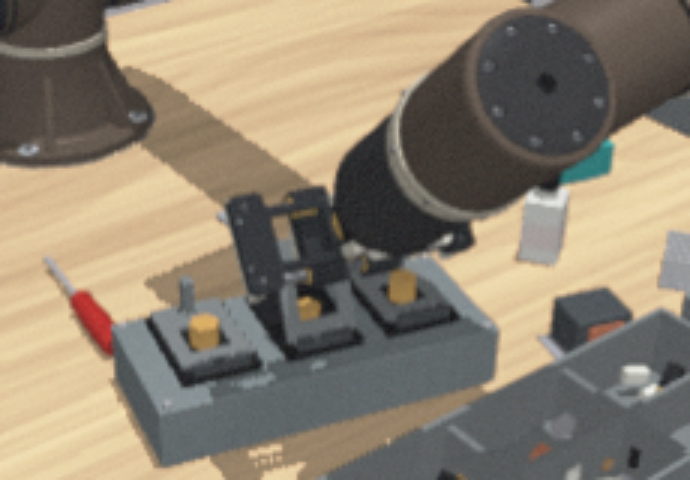

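View pics/w9.png

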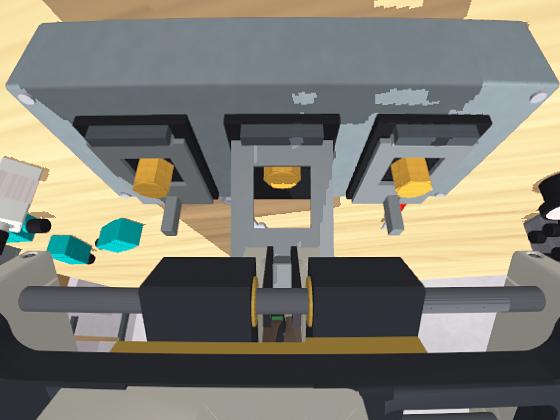

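The guard is open and its fin is gripped at (283,265). The side guards lie shut, with fins at (172,215) and (392,220). One independent check before handing in: plate angle from depth, bolt height and bottle pose.

```bash
python3 - <<'E'
from arc import *
p=camera_params("wrist"); im,d=grab_frame("wrist"); P=cloud(p,d)
for nm,(u0,u1,v0,v1) in {"midL":(238,248,170,240),"midR":(318,328,170,240),"left":(196,206,160,185),"right":(360,368,160,185)}.items():
    q=P[v0:v1,u0:u1].reshape(-1,3); c=q.mean(0); U,S,V=np.linalg.svd(q-c); n=V[2]*np.sign(V[2]@zu)
    print(nm,c.round(3),"angle about y",np.degrees(np.arctan2(n@xu,n[2])).round(1))
print("bolt",np.median(P[175:185,275:290].reshape(-1,3),0))
im,d=grab_frame("scene");p=camera_params("scene");P=cloud(p,d)
m=(d>0)&(abs(P[...,0]-.572)<.06)&(abs(P[...,1]-.26)<.06)&(P[...,2]>.09)&(P[...,2]<.15)
print(m.sum(),P[m].mean(0),P[m].max(0))
t0=np.load("pics/scene0.npz")["im"]; df=cv2.absdiff(t0,im).max(2)
print("scene px changed near: wrench",df[185:215,245:275].max(),"meter",df[280:330,115:190].max(),"pmeter",df[228:256,110:142].max(),"sink",df[195:216,390:418].max(),"xfmr",df[215:240,355:382].max(),"driver",df[205:240,185:212].max())
E
```

```text
midL [ 0.629 -0.053  0.112] angle about y 66.1
midR [ 0.617 -0.101  0.112] angle about y 64.3
left [ 0.61  -0.009  0.07 ] angle about y -6.1
right [ 0.58  -0.131  0.07 ] angle about y -8.1
bolt [ 0.60410301 -0.07219944  0.08230575]
9 [0.58443772 0.25682798 0.0924293 ] [0.58896899 0.267075   0.09558388]
scene px changed near: wrench 196 meter 27 pmeter 28 sink 26 xfmr 26 driver 26
```

```bash
python3 -c "
from station import *
print(get_state()['force'],job_done())"
```

```text
the job is handed in; nothing more can be done
[-3.71004399 -3.09280456  0.35436792] None
```

I stood the white bottle up, found that the middle bolt is the loose one, and handed in at about 27.5 s still holding its guard open.

- **Bottle:** it stood released at about (0.572, 0.260), roughly 7 cm from where it lay. It was still standing in the last picture, but the arm partly hid its cap, so my final depth check caught only a few of its points.
- **Bolts:** the left bolt held firm at 13 N. The middle one sank 8 mm and stayed down, at 0.0823 m against 0.090 m for the others. I didn't tap the right bolt once the loose one was found.
- **Guard:** the middle guard's opening is about 64–66° from the depth picture and 68° from the arm pose, with the fin still gripped.
- **Other guards:** both look shut in the pictures. The plane fits on them read -6° and -8°, probably because the patches took in the edge gaps.
- **Bystanders:** the heat sink, transformer, multimeter, panel meter and screwdriver look unchanged from the first picture. The wrench was hidden by the arm in the last check, so I couldn't confirm it there, but no move went near it.

A first try at a 35° forward tilt for the fin grip stopped just short of joint 3's limit (-1.016 against -1.02), so I used 15° instead.

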